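# Lay a mounting plate on its pile

### The arm

A 6-joint arm with a two-finger parallel gripper is mounted at the origin on a cart in front of the work surface, level with it; the furniture and walls round the work are solid. World frame = base frame: x ahead of the robot, y to its left, z up, the work surface at z = 0. Lengths are in m, angles in rad, forces in N, time in s.
With the tool pointing down it reaches from about 0.35 to 0.975 m from the base axis. Payload 4.9 kg.
Tool frame: the origin (TCP) lies on the front face of the gripper's body, between the roots of the fingers; the fingertips stand ctrl.tip_extent ahead of it and the grasp point (between the pads) lies 54 mm ahead of it (ctrl.tip_extent is the distance from the TCP to the fingertips, in m); z points along the fingers, y is the line along which they close (so a half turn about z gives the same grasp; the last joint's range is limited). The gripper opens to 85 mm and grips with 20 to 120 N. Pads are 22 mm wide; open, the fingers measure 114 mm over their backs; the gripper's body (76 mm by 85 mm) begins 54 mm behind the grasp point. The pads swing forward as they close: fully open they stand 13 mm farther back than shut.
Start: joints at [-1.416, 0.053, 1.613, -0, 1.476, -0.119], TCP at [0.169, -0.602, 0.304] pointing down, gripper open.
Joint ranges: [-3.01, 3.01], [-1.01, 2.22], [0.06, 2.58], [-1.02, 4.17], [0.09, 2.62], [-3.14, 3.14]. Speed limits (rad/s): [2.57, 2.57, 3.14, 3.14, 3.14, 3.14].

### API

Orientations are given as a rotation vector (axis times angle).
In Python, from station import ctrl gives the robot as it stands.
- The arm moves only by the tool apply_moves, never from a script. Its argument "rows" is one flat list of numbers, 6 for each row, row after row: the shift along the tool's x, y, z normalised to -1 to 1, where 1 is 0.6 m, then the turn, a rotation vector about the tool's x, y, z normalised to -1 to 1, where 1 is 90 degrees. A call has 1 to 20 rows; each row is the pose to reach, as a shift and turn from the pose commanded when the call began, along the tool's axes at that moment; what a row does not reach only later rows make up. A row lasts 1/10 s, in which the tool goes at most 50 mm and 8.59 degrees, less where a joint would pass 70% of its speed; a pose out of reach is approached as far as the arm can. A call with a number of a shift or a turn outside -1 to 1 is refused whole. A call with a gripper value outside its range is refused whole. "grip" is the opening, from 0 (shut) to 1 (fully open), set as the call begins (left out, the last holds). The fingers move at their own pace and stop on an object; "grip_force" is the grip in N (left out, the last holds). Time passes only in rows, so rows that repeat a pose let the fingers close. It gives the time, the measured TCP pose, the force, the opening and the grip force at its end, in the units of the state.
- ctrl.get_obs(): the state, without advancing time (a new reading comes with each control period).
- ctrl.get_image(name): name is "scene" or "top" or "wrist"; returns (picture, depth): 400x640x3 uint8, blue, green, red; 400x640 float32, m along the optical axis (not along the pixel's ray), 0 where there is no reading.
- ctrl.camera_model(name): a dict with "mtx" (3x3 intrinsics, pixels), "R" (3x3) and "t" (3): a world point X has camera coordinates R X + t; the wrist camera has in their place "tool_from_camera" (4x4, takes a point from camera to tool coordinates, whose origin is the TCP and whose axes are the flange's). Camera axes: x right, y down, z forward; pixel columns grow to the right and rows downward; lengths in m; the calibration is good to about 2 mm. A picture is of the moment at which its call begins: read the wrist's pose just before it. camera_model takes no time and is no camera call.
- ctrl.finish_job(): hands the job in; it is judged then, once.
The state is a dict: "t": time; "q": joint angles; "dq": joint speeds; "effort": joint torques, N m; "tool_pos": TCP position; "tool_rot": TCP orientation; "contact_force": force on the tool from outside, world axes, zero at the start; "wrist_torque": the same for the moment, N m; "opening": finger opening in m; "grip_force": force on a finger pad.
Only numpy, scipy, OpenCV 4.12 (cv2) and the standard library are available. Lean on these libraries where they do the work, as an engineer would, in place of code of your own. Each camera call takes 0.05 s, during which the arm holds its last target. There are 200 camera calls.

### The job

Two bare metal mounting plates lie loose on the bench, a long one and a short one, and each kind has its pile in a low grey nest. Take the loose long plate and lay it flat on top of the pile of long plates, lined up squarely with the pile: lower it until you feel it rest on the pile, and only then let go. Do not press it down hard, and leave the loose short plate alone.

Things in the scene. Friction and masses are not known exactly. Their poses are not given: they have to be found in the camera images.
- long_plate: the loose long plate: bare aluminium, 50 x 130 x 10 mm (x, y, z), 0.17 kg or so, four small holes; lies flat on the bench. Origin at the centre of its underside; y along its length, z up. Grip it across its 50 mm width, at the middle of its length.
- long_nest: the fixed low grey nest with the pile of long plates: outer size 72 x 152 mm, rim 16 mm high. Origin at the centre of its underside, on the bench; y along its length (and that of the piled plates), z up. In it, centred within 2 mm and parallel to it, stands a firm pile of plates like the loose long one (each 50 x 130 x 10 mm). How high the pile is differs each time: its flat top lies somewhere from 30 to 66 mm above the bench; this is not told. The pile does not give way.
- short_plate: the loose short plate, a bystander: bare aluminium, 50 x 80 x 10 mm, two small holes, lying flat on the bench. Origin at the centre of its underside; y along its length, z up.
- short_nest: the fixed low grey nest with the pile of short plates (50 x 80 x 10 mm each), not to be used: outer size 72 x 102 mm, rim 16 mm high, pile top 30 to 66 mm above the bench. Origin at the centre of its underside; y along its length, z up.

How it is judged:
By the outcome, as a careful person would: the job done as asked, in the order asked, and still so for the second after the job is handed in, with the robot touching nothing.
It also fails if it takes over 42 s, if anything falls off the work surface, if the arm or the gripper's body presses on something with over 40 N, if the wrist force passes 120 N, or if a joint passes its speed limit or range.

## Working session

There is one attempt and no reset: what is moved stays moved. The work goes in short steps, Python scripts to look and compute and a tool call to move; the robot and the scene stay as the last step left them, time stands still between calls to the robot, and variables do not carry over. Pictures are saved under pics/ and viewed, at most 10 in all, crops included, and the job is handed in when it is done.

Besides the shell and the picture viewer there is one more tool, called after "Emit:" by a JSON object that holds its "api" and its "payload", one argument or row to a line. apply_moves: Moves the arm, as the interface text tells. Its arguments: {"type":"object","properties":{"rows":{"type":"array","items":{"type":"number"}},"grip":{"type":"number"},"grip_force":{"type":"number"}},"required":["rows"]}

```bash
mkdir -p pics
python3 - <<'E'
from station import ctrl
import cv2,numpy as np
print(ctrl.get_obs(), ctrl.tip_extent)
for n in("top","scene"):
    im,d=ctrl.get_image(n); cv2.imwrite(f"pics/{n}.png",im); np.save(f"pics/{n}.npy",d); print(n,ctrl.camera_model(n))
print(ctrl.camera_model("wrist"))
E
```

```text
{'t': 0.0, 'q': array([-1.41597699e+00,  5.33490943e-02,  1.61427856e+00, -1.03447129e-06,
        1.47596564e+00, -1.19007948e-01]), 'dq': array([ 5.20349593e-04,  5.68392778e-05, -3.55557698e-04,  4.39308313e-04,
        2.63260096e-03, -6.09460368e-04]), 'effort': array([ 6.18452559e-04, -3.93681693e+01, -3.70175707e+01, -5.59476621e-05,
        7.15182090e-03,  7.80122036e-06]), 'tool_pos': array([ 0.16893488, -0.60125532,  0.30267689]), 'tool_rot': array([-3.11021189e+00, -4.28511478e-01,  5.78478890e-05]), 'contact_force': array([-0.39388256, -0.70345169, -0.09456005]), 'wrist_torque': array([-0.08259693,  0.01411374, -0.0401184 ]), 'grip_force': 0.0, 'opening': 0.08562362040001482} 0.0726
top {'mtx': array([[378.96170013,   0.        , 320.95206984],
       [  0.        , 378.96170013, 196.20519735],
       [  0.        ,   0.        ,   1.        ]]), 'R': array([[ 0.12340026, -0.99235216,  0.00309388],
       [-0.96557757, -0.12078903, -0.2303692 ],
       [ 0.22898108,  0.02544024, -0.97309838]]), 't': array([-0.05020088,  0.53763507,  0.75728923])}
scene {'mtx': array([[41
[... 170 characters left out ...]
 -0.54468137,  0.01789763],
       [-0.32838827,  0.47874804, -0.81422446],
       [ 0.43492444, -0.68856555, -0.58027425]]), 't': array([0.44238114, 0.18568071, 0.79604789])}
{'mtx': array([[310.27338409,   0.        , 318.28372013],
       [  0.        , 310.27338409, 200.14023834],
       [  0.        ,   0.        ,   1.        ]]), 'tool_from_camera': array([[ 6.41689563e-04, -9.48703263e-01, -3.16167214e-01,
         7.93332226e-02],
       [ 9.99999614e-01,  7.98349091e-04, -3.65967967e-04,
        -2.45051123e-04],
       [ 5.99606812e-04, -3.16166857e-01,  9.48703409e-01,
        -7.03451968e-02],
       [ 0.00000000e+00,  0.00000000e+00,  0.00000000e+00,
         1.00000000e+00]])}
```

View pics/top.png

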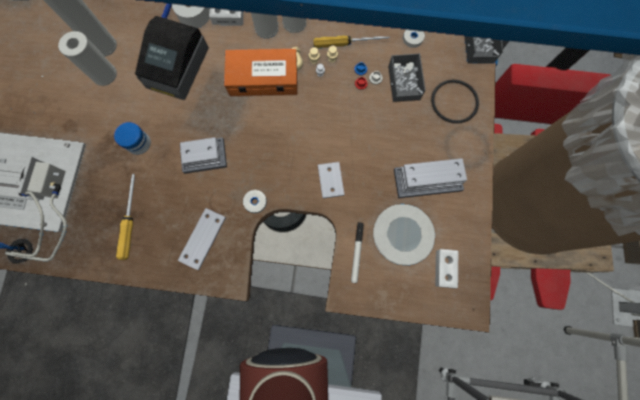

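The long plate is near (202,239), the long pile near (431,176), the short plate at (331,180) and the short pile at (203,153). Next I enlarge the crops.

```bash
python3 - <<'E'
import cv2,numpy as np
im=cv2.imread("pics/top.png")
a=cv2.resize(im[195:285,160:240],None,fx=5,fy=5,interpolation=2)
b=cv2.resize(im[145:215,385:475],None,fx=5,fy=5,interpolation=2)
o=np.zeros((450,800,3),np.uint8);o[:,:350]=a[:,:350];o[:350,350:800]=b
cv2.imwrite("pics/c1.png",o)
E
cat > h.py <<'E'
import numpy as np
from station import ctrl
from scipy.spatial.transform import Rotation as Rn
def ray(name,px,z,obs=None):
    m=ctrl.camera_model(name)
    K=m["mtx"]
    if name=="wrist":
        T=m["tool_from_camera"]; Rt=Rn.from_rotvec(obs["tool_rot"]).as_matrix()
        R=Rt@T[:3,:3]; c=Rt@T[:3,3]+obs["tool_pos"]
    else:
        R=m["R"].T; c=-R@m["t"]
    d=np.c_[np.array(px,float),np.ones(len(px))]@np.linalg.inv(K).T@R.T
    return c+d*((z-c[2])/d[:,2])[:,None]
def cloud(name,depth,obs=None):
    m=ctrl.camera_model(name);K=m["mtx"]
    v,u=np.mgrid[:400,:640]
    p=np.stack([(u-K[0,2])/K[0,0]*depth,(v-K[1,2])/K[1,1]*depth,depth],-1)
    if name=="wrist":
        T=m["tool_from_camera"]; Rt=Rn.from_rotvec(obs["tool_rot"]).as_matrix()
        return (p@T[:3,:3].T+T[:3,3])@Rt.T+obs["tool_pos"]
    return (p-m["t"])@m["R"]
E
python3 - <<'E'
from h import *
d=np.load("pics/top.npy");P=cloud("top",d)
for u,v in[(202,239),(430,175),(440,170),(331,180),(203,150),(448,268),(300,130),(403,234),(128,138)]: print(u,v,P[v,u].round(4))
E
```

```text
202 239 [0.4211 0.2713 0.0089]
430 175 [ 0.6159 -0.2141  0.0658]
440 170 [ 0.6309 -0.236   0.0634]
331 180 [ 5.934e-01 -4.000e-04  1.050e-02]
203 150 [0.6176 0.2967 0.0457]
448 268 [ 0.4238 -0.2755  0.0259]
300 130 [ 7.127e-01  8.950e-02 -4.000e-04]
403 234 [ 0.4894 -0.178   0.0021]
128 138 [0.6204 0.4648 0.059 ]
```

View pics/c1.png

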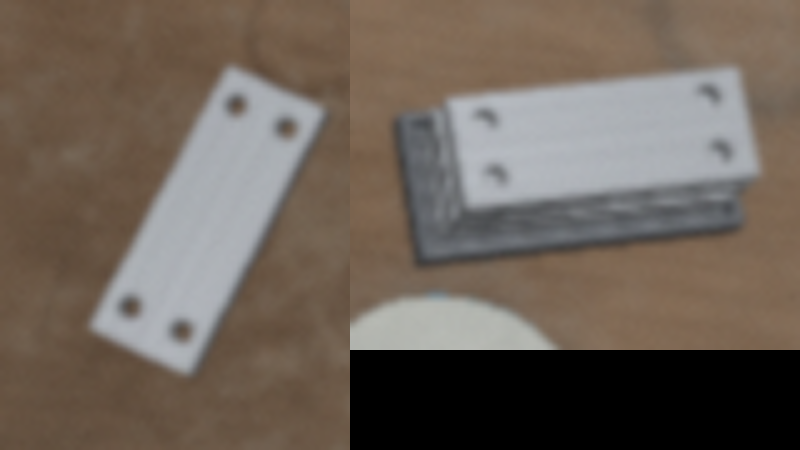

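View pics/scene.png

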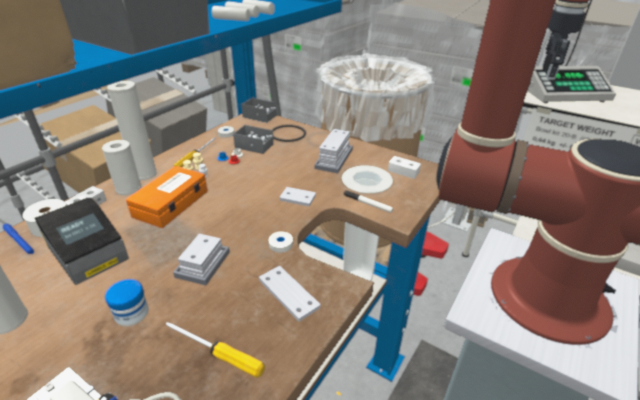

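```bash
cat >> h.py <<'E'
def yaw_mod(v): # direction mod 180, deg
    return (np.degrees(np.arctan2(v[1],v[0]))+90)%180-90
def rect(name,px,z,obs=None):
    "corners: two short-side first: A,B (one end), C,D (other end)"
    p=ray(name,px,z,obs); A,B,C,D=p
    l=(A+B-C-D)/2
    w=(A+D-B-C)/2
    print("centre",p.mean(0).round(4),"len",[np.linalg.norm(x).round(4) for x in(A-D,B-C)],"wid",[np.linalg.norm(x).round(4) for x in(A-B,C-D)],"long axis deg",yaw_mod(l).round(2),"width axis",yaw_mod(w).round(2))
    return p.mean(0),yaw_mod(l)
def tool_delta(pos,yaw_y,obs=None):
    "shift in tool axes /0.6 and z-turn(/90) to bring TCP to pos, tool pointing down with tool y at yaw_y deg (mod 180)"
    o=obs or ctrl.get_obs(); R=Rn.from_rotvec(o["tool_rot"])
    s=R.inv().apply(np.array(pos)-o["tool_pos"])/0.6
    y=np.radians(yaw_y); out=[]
    for k in(0,np.pi):
        ty=np.array([np.cos(y+k),np.sin(y+k),0]);tz=np.array([0,0,-1.]);tx=np.cross(ty,tz)
        out.append((R.inv()*Rn.from_matrix(np.c_[tx,ty,tz])).as_rotvec()/(np.pi/2))
    print("shift",s.round(4),"turn",out[0].round(4),"or",out[1].round(4));
E
python3 - <<'E'
from h import *
o=ctrl.get_obs(); R=Rn.from_rotvec(o["tool_rot"]).as_matrix(); print(R.round(3))
a=np.array([(232,65),(327,107),(190,375),(90,327)])/5+[160,195]
b=(np.array([(446,98),(467,210),(761,177),(737,67)])-[350,0])/5+[385,145]
c,y=rect("top",a,.01)
rect("top",b,.064)
P=cloud("top",np.load("pics/top.npy"))
q=P[168:182,410:458];print("pile z",np.median(q[...,2]),q[...,2].std()); q=P[225:255,195:208];print("plate z",np.median(q[...,2]))
tool_delta([c[0],c[1],.2],y+90)
tool_delta([.5,-.3,.3],y+90)
E
```

```text
[[ 0.963  0.27  -0.   ]
 [ 0.27  -0.963  0.002]
 [ 0.    -0.002 -1.   ]]
centre [0.4227 0.2709 0.01  ] len [np.float64(0.1305), np.float64(0.1312)] wid [np.float64(0.0486), np.float64(0.0504)] long axis deg -17.29 width axis 73.02
centre [ 0.6237 -0.2265  0.064 ] len [np.float64(0.1306), np.float64(0.1303)] wid [np.float64(0.0515), np.float64(0.051)] long axis deg -76.41 width axis 14.21
pile z 0.06507160060083092 0.0684524713512679
plate z 0.009633848651412657
shift [ 0.8002 -1.2848  0.1739] turn [-3.0000e-04 -1.6000e-03 -1.6336e+00] or [-1.200e-03  2.000e-04  3.664e-01]
shift [ 0.667  -0.3342  0.0054] turn [-3.0000e-04 -1.6000e-03 -1.6336e+00] or [-1.200e-03  2.000e-04  3.664e-01]
```

Pile top is at about 64 mm and the sizes check out. I move via a waypoint, turning the tool toward the plate's width axis.

Emit:
{"api": "apply_moves", "payload": {
  "rows": [0.667,-0.334,0,0,0,-0.8,0.667,-0.334,0,0,0,-0.8,0.667,-0.334,0,0,0,-0.8,0.667,-0.334,0,0,0,-0.8,0.667,-0.334,0,0,0,-0.8,0.667,-0.334,0,0,0,-0.8,0.667,-0.334,0,0,0,-0.8,0.667,-0.334,0,0,0,-0.8,0.667,-0.334,0,0,0,-0.8,0.667,-0.334,0,0,0,-0.8,0.667,-0.334,0,0,0,-0.8,0.667,-0.334,0,0,0,-0.8],
  "grip": 1
}}

```text
t: 1.3
tool_pos: [0.4995, -0.301, 0.3035]
tool_rot: [-2.266, -2.175, 0.001]
contact_force: [-0.5, -0.6, -0.2]
opening: 0.0853
grip_force: 0.0
```

Run:
```python
from h import *
o=ctrl.get_obs();print(o["t"],o["tool_pos"],o["q"].round(2))
tool_delta([.4227,.2709,.25],72.8)
```

```text
1.3 [ 0.49953463 -0.30100678  0.30349199] [-0.67 -0.05  1.71 -0.    1.48 -0.63]
shift [ 0.9471 -0.1673  0.0894] turn [-4.000e-04 -4.000e-04 -8.352e-01] or [-4.0000e-04  4.0000e-04  1.1648e+00]
```

Emit:
{"api": "apply_moves", "payload": {
  "rows": [0.947,-0.167,0.089,0,0,-0.835,0.947,-0.167,0.089,0,0,-0.835,0.947,-0.167,0.089,0,0,-0.835,0.947,-0.167,0.089,0,0,-0.835,0.947,-0.167,0.089,0,0,-0.835,0.947,-0.167,0.089,0,0,-0.835,0.947,-0.167,0.089,0,0,-0.835,0.947,-0.167,0.089,0,0,-0.835,0.947,-0.167,0.089,0,0,-0.835,0.947,-0.167,0.089,0,0,-0.835,0.947,-0.167,0.089,0,0,-0.835,0.947,-0.167,0.089,0,0,-0.835,0.947,-0.167,0.089,0,0,-0.835,0.947,-0.167,0.089,0,0,-0.835,0.947,-0.167,0.089,0,0,-0.835,0.947,-0.167,0.089,0,0,-0.835,0.947,-0.167,0.089,0,0,-0.835]
}}

```text
t: 3.0
tool_pos: [0.4233, 0.2702, 0.2507]
tool_rot: [0.472, 3.106, 0.0]
contact_force: [0.9, 1.3, 0.7]
opening: 0.0853
grip_force: 0.0
```

Run:
```python
from h import *
import cv2,json
o=ctrl.get_obs();print(o["t"],o["tool_pos"],o["tool_rot"],o["q"].round(2))
im,d=ctrl.get_image("wrist");np.save("pics/w1.npy",d);np.savez("pics/w1o.npz",tool_pos=o["tool_pos"],tool_rot=o["tool_rot"])
cv2.imwrite("pics/w1.png",im)
```

```text
3.0 [0.4233493  0.27016625 0.25070635] [4.71972691e-01 3.10553436e+00 2.05221194e-04] [ 0.42 -0.21  1.95 -0.    1.4  -0.85]
```

View pics/w1.png

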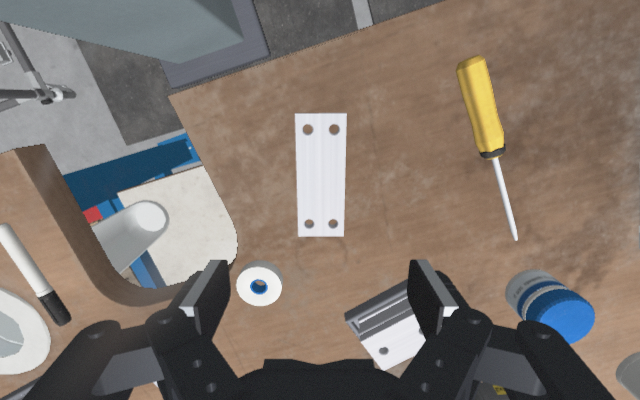

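The plate's corners in the wrist view are at about (295,113), (347,113), (344,237), (298,237), centred between the fingers.

Run:
```python
from h import *
import cv2
o=dict(np.load("pics/w1o.npz"))
im=cv2.imread("pics/w1.png");m=(cv2.cvtColor(im,6)[100:250,280:362]>165).astype(np.uint8)
m=cv2.morphologyEx(m,cv2.MORPH_CLOSE,np.ones((15,15)))
n,l,s,c=cv2.connectedComponentsWithStats(m);k=1+s[1:,4].argmax();print(s[k])
h,_=cv2.findContours((l==k).astype(np.uint8),0,1)
q=cv2.approxPolyDP(h[0],8,True)[:,0]+[280,100];print(q.tolist())
c,y=rect("wrist",[(295,113),(347,113),(344.5,237.5),(298,237.5)],.01,o)
pts=ray("wrist",h[0][:,0]+[280,100],.01,o)[:,:2]
r=cv2.minAreaRect((pts*1000).astype(np.float32));print(r)
tool_delta([c[0],c[1],.063],y+90)
```

```text
[  15   13   52  124 6096]
[[295, 113], [298, 236], [343, 236], [346, 113]]
centre [0.4218 0.2731 0.01  ] len [np.float64(0.1319), np.float64(0.1319)] wid [np.float64(0.0502), np.float64(0.0511)] long axis deg -16.97 width axis 72.76
((420.7621154785156, 272.6651611328125), (50.52064895629883, 130.29092407226562), 72.9665298461914)
shift [0.0038 0.0035 0.3128] turn [ 0.0001  0.0002 -0.0033] or [ 3.0000e-04 -2.0000e-04  1.9967e+00]
```

Emit:
{"api": "apply_moves", "payload": {
  "rows": [0.003,0.003,0.08,0,0,-0.003,0.003,0.003,0.16,0,0,-0.003,0.003,0.003,0.23,0,0,-0.003,0.003,0.003,0.268,0,0,-0.003,0.003,0.003,0.268,0,0,-0.003,0.003,0.003,0.268,0,0,-0.003,0.003,0.003,0.268,0,0,-0.003],
  "grip": 0.75
}}

```text
t: 3.75
tool_pos: [0.4233, 0.274, 0.0921]
tool_rot: [0.461, 3.104, 0.004]
contact_force: [-0.6, 0.2, 0.6]
opening: 0.064
grip_force: 0.0
```

Run:
```python
from h import *
import cv2
o=ctrl.get_obs();print(o["t"],o["tool_pos"],o["opening"],o["contact_force"],ctrl.tip_extent)
tool_delta([.4215,.2725,.075],73)
im,d=ctrl.get_image("wrist");cv2.imwrite("pics/w2.png",im)
P=cloud("wrist",d,o)
# finger tips: lowest points near fingers in tool coords
R=Rn.from_rotvec(o["tool_rot"]).as_matrix();T=(P-o["tool_pos"])@R
for s in(-1,1):
    k=(d>0)&(T[...,1]*s>.028)&(T[...,1]*s<.06)&(abs(T[...,0])<.02)&(T[...,2]<.083)
    print(k.sum(),np.percentile(T[k][:,2],[50,90,99,100]) if k.any() else 0)
```

```text
3.75 [0.42330075 0.274039   0.09205454] 0.06401651546207464 [-0.57699315  0.16389713  0.60283476] 0.0726
shift [ 0.0022 -0.0034  0.0284] turn [0.0018 0.002  0.001 ] or [-0.0031  0.0028 -1.999 ]
10981 [0.01125797 0.04236324 0.06124448 0.06692019]
11170 [0.01119941 0.04203268 0.06140466 0.06658237]
```

View pics/w2.png

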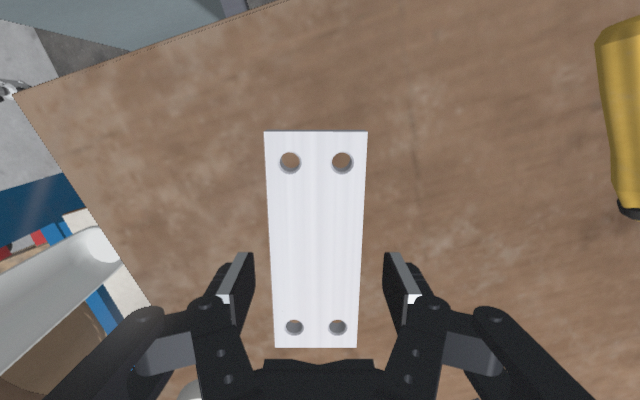

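Fingers straddle the plate evenly. Plate corners are (264,131), (367,131), (357,348), (275,348), and the tips reach about 66 mm ahead at this opening.

Emit:
{"api": "apply_moves", "payload": {
  "rows": [0.002,-0.003,0.015,0,0,0,0.002,-0.003,0.03,0,0,0,0.002,-0.003,0.035,0,0,0,0.002,-0.003,0.035,0,0,0,0.002,-0.003,0.035,0,0,0,0.002,-0.003,0.035,0,0,0]
}}

```text
t: 4.4
tool_pos: [0.4202, 0.2722, 0.0689]
tool_rot: [0.461, 3.107, 0.0]
contact_force: [0.5, -0.2, 0.2]
opening: 0.0637
grip_force: 0.0
```

Emit:
{"api": "apply_moves", "payload": {
  "rows": [0,0,0,0,0,0,0,0,0,0,0,0,0,0,0,0,0,0,0,0,0,0,0,0,0,0,0,0,0,0,0,0,0,0,0,0,0,0,0,0,0,0,0,0,0,0,0,0],
  "grip": 0.4,
  "grip_force": 50
}}

```text
t: 5.2
tool_pos: [0.421, 0.2726, 0.07]
tool_rot: [0.461, 3.106, 0.002]
contact_force: [0.1, -0.6, 6.1]
opening: 0.0486
grip_force: 56.6
```

Gripped at about 49 mm. Lifting.

Emit:
{"api": "apply_moves", "payload": {
  "rows": [0,0,-0.03,0,0,0,0,0,-0.09,0,0,0,0,0,-0.17,0,0,0,0,0,-0.25,0,0,0,0,0,-0.3,0,0,0,0,0,-0.3,0,0,0,0,0,-0.3,0,0,0]
}}

```text
t: 5.9
tool_pos: [0.4198, 0.272, 0.2483]
tool_rot: [-0.461, -3.107, 0.0]
contact_force: [0.0, -0.6, -2.3]
opening: 0.0485
grip_force: 52.4
```

Run:
```python
from h import *
o=ctrl.get_obs();print(o["t"],o["tool_pos"],o["opening"],o["contact_force"],o["grip_force"])
tool_delta([.6237,-.2265,.25],13.8)
```

```text
5.9 [0.41976835 0.27199853 0.24826668] 0.04852721661941683 [ 0.0137507  -0.56058168 -2.31205154] 52.443212270736694
shift [-0.5666 -0.6962 -0.0029] turn [-1.00e-04 -0.00e+00  6.59e-01] or [ 0.000e+00 -1.000e-04 -1.341e+00]
```

Emit:
{"api": "apply_moves", "payload": {
  "rows": [-0.012,-0.024,0,0,0,0.02,-0.032,-0.064,0,0,0,0.053,-0.06,-0.12,0,0,0,0.1,-0.093,-0.187,0,0,0,0.155,-0.126,-0.254,0,0,0,0.21,-0.159,-0.321,0,0,0,0.265,-0.192,-0.388,0,0,0,0.32,-0.225,-0.455,0,0,0,0.376,-0.258,-0.522,0,0,0,0.431,-0.291,-0.589,0,0,0,0.486,-0.324,-0.656,0,0,0,0.542,-0.352,-0.713,0,0,0,0.589,-0.375,-0.76,0,0,0,0.63,-0.388,-0.787,0,0,0,0.652,-0.394,-0.798,0,0,0,0.659,-0.394,-0.798,0,0,0,0.659,-0.394,-0.798,0,0,0,0.659,-0.394,-0.798,0,0,0,0.659]
}}

```text
t: 7.7
tool_pos: [0.5071, -0.2534, 0.2485]
tool_rot: [-1.936, -2.474, -0.0]
contact_force: [0.6, 0.1, -1.7]
opening: 0.0486
grip_force: 52.4
```

Run:
```python
from h import *
import cv2
o=ctrl.get_obs();print(o["t"],o["tool_pos"],o["opening"],o["contact_force"],o["grip_force"])
im,d=ctrl.get_image("wrist");cv2.imwrite("pics/w3.png",im);np.save("pics/w3.npy",d);np.savez("pics/w3o.npz",tool_pos=o["tool_pos"],tool_rot=o["tool_rot"])
```

```text
7.7 [ 0.50710884 -0.25335557  0.24849456] 0.04855413147814894 [ 0.60112391  0.08446376 -1.71390293] 52.406548261642456
```

View pics/w3.png

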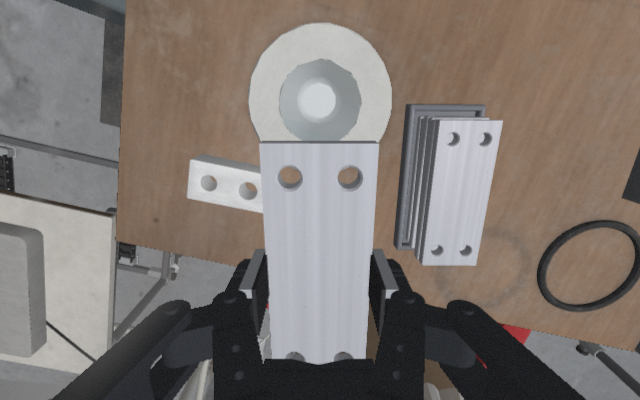

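Held plate: far edge at row 142, u 260 to 379. Pile top corners: (439,121), (502,121), (478,265), (422,264). I'll compute both in tool axes.

Run:
```python
from h import *
import cv2
o=dict(np.load("pics/w3o.npz"));d=np.load("pics/w3.npy");im=cv2.imread("pics/w3.png")
R=Rn.from_rotvec(o["tool_rot"]).as_matrix()
P=cloud("wrist",d,o);T=(P-o["tool_pos"])@R
def plane(u0,u1,v0,v1):
    q=T[v0:v1,u0:u1].reshape(-1,3); A=np.c_[q[:,:2],np.ones(len(q))]
    for _ in range(4):
        s=np.linalg.lstsq(A,q[:,2],rcond=None)[0];r=abs(q[:,2]-A@s);k=r<3*np.median(r)+1e-5;A,q=A[k],q[k]
    print("plane slope x,y deg",np.degrees(s[:2]).round(2),"z at origin",s[2].round(4),"zmean tool",q[:,2].mean().round(4)); return s
print("held");hs=plane(278,360,195,340)
print("pile");ps=plane(435,485,150,240)
print("pile world z",np.median(P[150:240,440:475,2]))
g=cv2.cvtColor(im,cv2.COLOR_BGR2GRAY)
cv2.imwrite("pics/w3p.png",cv2.resize(im[105:280,395:515],None,fx=3.4,fy=3.4,interpolation=2))
zt=.0585
h=ray("wrist",[(260.5,142),(378.5,142),(366,350),(271,350)],o["tool_pos"][2]-hs[2],o)
print("held pts tool mm\n",(((h-o["tool_pos"])@R)*1000).round(1))
z=.064
c,y=rect("wrist",[(439,121),(502,121),(478,265),(422,264)],z,o)
print("pile centre tool",((c-o["tool_pos"])@R*1000).round(1))
pp=(ray("wrist",[(439,121),(502,121),(478,265),(422,264)],z,o)-o["tool_pos"])@R
print((pp*1000).round(1))
```

```text
held
plane slope x,y deg [-0.11  0.12] z at origin 0.0596 zmean tool 0.0596
pile
plane slope x,y deg [0.02 0.15] z at origin 0.1825 zmean tool 0.1829
pile world z 0.06563813578227105
held pts tool mm
 [[ 63.5 -25.8  59.7]
 [ 63.5  23.3  59.7]
 [-44.8  23.4  59.6]
 [-44.9 -26.5  59.6]]
centre [ 0.6238 -0.2257  0.064 ] len [np.float64(0.1289), np.float64(0.1299)] wid [np.float64(0.0502), np.float64(0.0521)] long axis deg -75.66 width axis 13.39
pile centre tool [ -1.4 119.9 184.5]
[[ 63.3  94.3 184.5]
 [ 63.3 144.5 184.5]
 [-66.5 146.5 184.4]
 [-65.6  94.4 184.4]]
```

View pics/w3p.png

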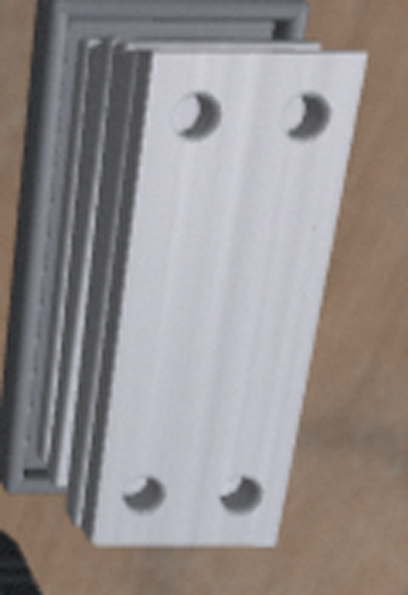

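Run:
```python
from h import *
o=dict(np.load("pics/w3o.npz"));R=Rn.from_rotvec(o["tool_rot"]).as_matrix()
px=np.array([(153,52),(367,52),(276,546),(95,545)])/3.4+[395,105]-.3
for z in(.064,.066):
    c,y=rect("wrist",px,z,o)
    print(((ray("wrist",px,z,o)-o["tool_pos"])@R*1000).round(1),((c-o["tool_pos"])@R*1000).round(1))
n=ctrl.get_obs();print(n["tool_pos"],yaw_mod(Rn.from_rotvec(n["tool_rot"]).as_matrix()[:,0]))
```

```text
centre [ 0.6237 -0.2257  0.064 ] len [np.float64(0.1307), np.float64(0.1309)] wid [np.float64(0.0501), np.float64(0.0494)] long axis deg -76.11 width axis 13.8
[[ 64.1  94.8 184.5]
 [ 64.1 144.9 184.5]
 [-66.8 144.5 184.4]
 [-66.6  95.1 184.4]] [ -1.3 119.8 184.5]
centre [ 0.6226 -0.2253  0.066 ] len [np.float64(0.1297), np.float64(0.1299)] wid [np.float64(0.0497), np.float64(0.0491)] long axis deg -76.11 width axis 13.8
[[ 64.2  94.  182.5]
 [ 64.3 143.7 182.5]
 [-65.7 143.4 182.4]
 [-65.4  94.3 182.4]] [ -0.7 118.9 182.5]
[ 0.5071464  -0.25350031  0.24869754] -76.10022872003282
```

Emit:
{"api": "apply_moves", "payload": {
  "rows": [0,0.02,0,0,0,0,0,0.06,0,0,0,0,0,0.11,0,0,0,0,0,0.16,0.01,0,0,0,0.001,0.19,0.03,0,0,0,0.001,0.201,0.07,0,0,0,0.001,0.201,0.11,0,0,0,0.001,0.201,0.14,0,0,0,0.001,0.201,0.158,0,0,0,0.001,0.201,0.164,0,0,0,0.001,0.201,0.164,0,0,0,0.001,0.201,0.164,0,0,0,0.001,0.201,0.164,0,0,0]
}}

```text
t: 9.05
tool_pos: [0.6248, -0.2258, 0.152]
tool_rot: [1.937, 2.47, 0.001]
contact_force: [0.5, -0.1, -0.9]
opening: 0.0484
grip_force: 52.4
```

Run:
```python
from h import *
import cv2
o=ctrl.get_obs();print(o["t"],o["tool_pos"],o["opening"],o["contact_force"],o["wrist_torque"],o["grip_force"])
print(yaw_mod(Rn.from_rotvec(o["tool_rot"]).as_matrix()[:,0]))
im,d=ctrl.get_image("top");a=im[145:215,385:475]
w,d=ctrl.get_image("wrist")
S=np.zeros((400,800,3),np.uint8);S[:280,:360]=cv2.resize(a,None,fx=4,fy=4,interpolation=2);S[:,360:]=w[:,100:540]
cv2.imwrite("pics/w4.png",S)
```

```text
9.05 [ 0.62477849 -0.22583669  0.15199231] 0.04843322266560245 [ 0.52141381 -0.07297273 -0.88852087] [-0.01508936  0.02276553 -0.01229518] 52.39741623401642
-76.2170313788111
```

View pics/w4.png

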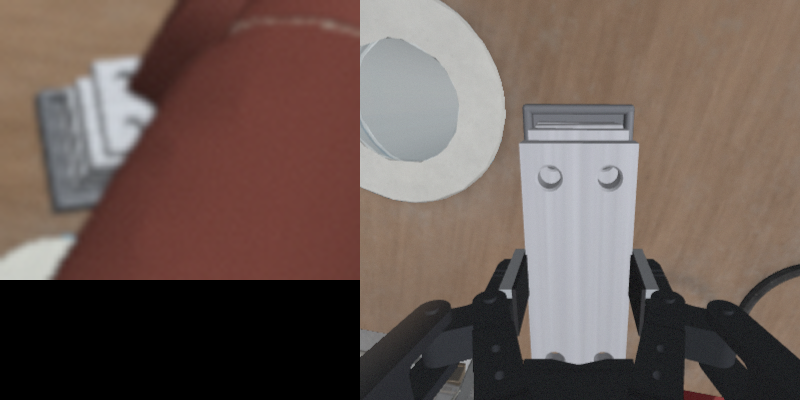

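The view looks centred. My hand check disagrees by about 1.5 mm with the script, so I re-check the camera model before lowering.

Run:
```python
from h import *
m=ctrl.camera_model("wrist");print(m)
o=dict(np.load("pics/w3o.npz"));K=m["mtx"];T=m["tool_from_camera"]
R=Rn.from_rotvec(o["tool_rot"]).as_matrix();print(R.round(4))
def direct(px,z):
    d=np.c_[np.array(px,float),np.ones(len(px))]@np.linalg.inv(K).T@T[:3,:3].T
    return T[:3,3]+d*((z-T[2,3])/d[:,2])[:,None]
print((direct([(260.5,142),(378.5,142),(366,350),(271,350)],.0596)*1000).round(1))
px=np.array([(153,52),(367,52),(276,546),(95,545)])/3.4+[395,105]-.3
q=direct(px,.1833);print((q*1000).round(1),q.mean(0))
# current view: held edge vs pile edge
print((direct([(260,142),(378,142)],.0596)*1000).round(1),(direct([(268,135),(371,135)],.152-.0655)*1000).round(1))
```

```text
{'mtx': array([[310.27338409,   0.        , 318.28372013],
       [  0.        , 310.27338409, 200.14023834],
       [  0.        ,   0.        ,   1.        ]]), 'tool_from_camera': array([[ 6.46354575e-04, -9.49335565e-01, -3.14263531e-01,
         8.10809210e-02],
       [ 9.99998708e-01,  1.07609902e-03, -1.19398305e-03,
        -1.56221604e-03],
       [ 1.47166925e-03, -3.14262353e-01,  9.49335034e-01,
        -7.03478707e-02],
       [ 0.00000000e+00,  0.00000000e+00,  0.00000000e+00,
         1.00000000e+00]])}
[[-2.404e-01  9.707e-01 -3.000e-04]
 [ 9.707e-01  2.404e-01  6.000e-04]
 [ 6.000e-04 -1.000e-04 -1.000e+00]]
[[ 63.5 -25.8  59.6]
 [ 63.5  23.3  59.6]
 [-44.8  23.4  59.6]
 [-44.9 -26.5  59.6]]
[[ 64.2  94.3 183.3]
 [ 64.2 144.2 183.3]
 [-66.2 143.9 183.3]
 [-65.9  94.7 183.3]] [-0.00094071  0.11926843  0.1833    ]
[[ 63.5 -26.   59.6]
 [ 63.5  23.1  59.6]] [[ 63.3 -26.8  86.5]
 [ 63.3  24.5  86.5]]
```

The model is redrawn at each start, but within one model the held plate (y −1.4) and the pile (y −1.2) agree to 0.3 mm. Lowering.

Emit:
{"api": "apply_moves", "payload": {
  "rows": [0,0,0.005,0,0,0,0,0,0.01,0,0,0,0,0,0.015,0,0,0,0,0,0.018,0,0,0,0,0,0.018,0,0,0,0,0,0.018,0,0,0]
}}

```text
t: 9.75
tool_pos: [0.6241, -0.2254, 0.1394]
tool_rot: [-1.938, -2.472, 0.0]
contact_force: [0.1, 0.4, -1.3]
opening: 0.0488
grip_force: 52.4
```

Emit:
{"api": "apply_moves", "payload": {
  "rows": [0,0,0.001,0,0,0,0,0,0.002,0,0,0,0,0,0.003,0,0,0,0,0,0.003,0,0,0]
}}

```text
t: 10.15
tool_pos: [0.6241, -0.2254, 0.1376]
tool_rot: [-1.938, -2.472, 0.0]
contact_force: [0.1, -0.2, -2.5]
opening: 0.0486
grip_force: 52.4
```

Emit:
{"api": "apply_moves", "payload": {
  "rows": [0,0,0.001,0,0,0,0,0,0.002,0,0,0,0,0,0.002,0,0,0]
}}

```text
t: 10.45
tool_pos: [0.624, -0.2254, 0.1364]
tool_rot: [-1.938, -2.472, 0.0]
contact_force: [0.0, -0.3, -2.5]
opening: 0.0486
grip_force: 52.4
```

Emit:
{"api": "apply_moves", "payload": {
  "rows": [0,0,0.001,0,0,0,0,0,0.001,0,0,0]
}}

```text
t: 10.65
tool_pos: [0.6241, -0.2254, 0.1358]
tool_rot: [-1.938, -2.472, 0.0]
contact_force: [-0.2, 0.3, -1.1]
opening: 0.0487
grip_force: 52.4
```

Emit:
{"api": "apply_moves", "payload": {
  "rows": [0,0,0.001,0,0,0,0,0,0.001,0,0,0]
}}

```text
t: 10.85
tool_pos: [0.6242, -0.2254, 0.1355]
tool_rot: [1.938, 2.472, 0.0]
contact_force: [-0.3, 1.1, -1.3]
opening: 0.0488
grip_force: 52.8
```

Emit:
{"api": "apply_moves", "payload": {
  "rows": [0,0,0.001,0,0,0,0,0,0.001,0,0,0]
}}

```text
t: 11.05
tool_pos: [0.6242, -0.2254, 0.1354]
tool_rot: [1.938, 2.472, 0.0]
contact_force: [-2.9, 0.6, 2.8]
opening: 0.0483
grip_force: 53.4
```

Emit:
{"api": "apply_moves", "payload": {
  "rows": [0,0,0.001,0,0,0,0,0,0.001,0,0,0,0,0,0.001,0,0,0]
}}

```text
t: 11.35
tool_pos: [0.6242, -0.2254, 0.1354]
tool_rot: [1.938, 2.472, -0.0]
contact_force: [-4.5, 2.2, 6.3]
opening: 0.0489
grip_force: 53.8
```

Contact is felt: z has stopped and force is up about 8 N. Releasing gently.

Emit:
{"api": "apply_moves", "payload": {
  "rows": [0,0,-0.001,0,0,0,0,0,-0.001,0,0,0,0,0,-0.001,0,0,0,0,0,-0.001,0,0,0,0,0,-0.001,0,0,0,0,0,-0.001,0,0,0],
  "grip": 0.85
}}

```text
t: 11.95
tool_pos: [0.6241, -0.2254, 0.1345]
tool_rot: [-1.938, -2.472, 0.0]
contact_force: [-0.6, -0.8, 0.0]
opening: 0.0725
grip_force: 0.0
```

Emit:
{"api": "apply_moves", "payload": {
  "rows": [0,0,-0.01,0,0,0,0,0,-0.03,0,0,0,0,0,-0.07,0,0,0,0,0,-0.12,0,0,0,0,0,-0.17,0,0,0,0,0,-0.2,0,0,0,0,0,-0.2,0,0,0,0,0,-0.2,0,0,0]
}}

```text
t: 12.75
tool_pos: [0.6239, -0.2253, 0.2545]
tool_rot: [-1.939, -2.472, 0.0]
contact_force: [0.0, 0.1, -0.5]
opening: 0.0725
grip_force: 0.0
```

Run:
```python
from h import *
import cv2
o=ctrl.get_obs();print(o["t"],o["tool_pos"],o["opening"],o["contact_force"])
w,d=ctrl.get_image("wrist");P=cloud("wrist",d,o)
print("top z",np.median(P[150:200,305:335,2]))
cv2.imwrite("pics/w5.png",cv2.resize(w[60:300,200:440],None,fx=2.5,fy=2.5,interpolation=2))
```

```text
12.75 [ 0.62393436 -0.22533323  0.25449238] 0.07252612716485646 [ 0.04872814  0.09182686 -0.5176148 ]
top z 0.07580079226612767
```

View pics/w5.png

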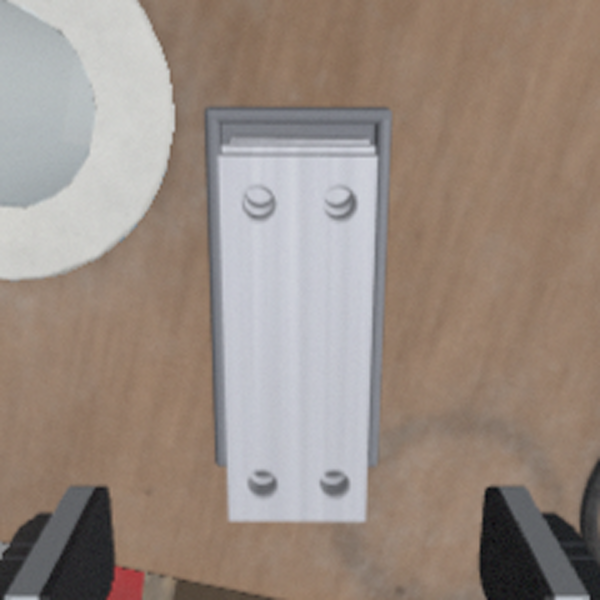

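The plate lies flat (top at 76 mm, one thickness above the 65 mm pile) and is centred sideways. Its corners in the crop are (218,155), (378,155), (366,521), (229,521). One numeric check of the alignment follows.

Run:
```python
from h import *
o=ctrl.get_obs();o3=dict(np.load("pics/w3o.npz"))
px=np.array([(218,155),(378,155),(366,521),(229,521)])/2.5+[200,60]-.3
a,_=rect("wrist",px,.0755,o)
b,_=rect("wrist",np.array([(153,52),(367,52),(276,546),(95,545)])/3.4+[395,105]-.3,.0655,o3)
print("offset in tool axes mm",((a-b)@Rn.from_rotvec(o["tool_rot"]).as_matrix()*1000).round(1))
```

```text
centre [ 0.622  -0.2266  0.0755] len [np.float64(0.1291), np.float64(0.129)] wid [np.float64(0.0497), np.float64(0.0497)] long axis deg -76.21 width axis 13.9
centre [ 0.6229 -0.2254  0.0655] len [np.float64(0.1299), np.float64(0.1302)] wid [np.float64(0.0498), np.float64(0.0492)] long axis deg -76.11 width axis 13.8
offset in tool axes mm [ -0.9  -1.1 -10. ]
```

Offset is about 1 mm and 0.1°, within measuring error, so I hand it in.

```bash
python3 -c "
from station import ctrl
print(ctrl.finish_job())"
```

```text
the job is handed in; nothing more can be done
None
```

The long plate lies flat on the long pile, lined up to about 1 mm and 0.1°; I let go only after feeling it rest (about 8 N), left the short plate alone, and handed the job in at about 13 s.

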